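Trip and reset the scrap tip bucket at the welding bench

ROBOT

A 6-joint arm with a two-finger parallel gripper is mounted at the origin on the work surface. World frame = base frame: x ahead of the robot, y to its left, z up, the work surface at z = 0. Lengths are in m, angles in rad, forces in N, time in s.
With the tool pointing down it reaches from about 0.275 to 1 m from the base axis. Payload 8.4 kg.
Tool frame: the origin (TCP) lies midway between the tips of the shut fingers; the grasp point (between the pads) lies 19 mm behind it (ctrl.hold_point_z is the z of the grasp point in the tool frame, in m); z points along the fingers, y is the direction in which the jaws open and shut (so a half turn about z gives the same grasp; the last joint's range is limited). The gripper opens to 85 mm and grips with 20 to 120 N. Pads are 22 mm wide; open, the fingers measure 114 mm over their backs; the gripper's body (76 mm by 85 mm) begins 54 mm behind the grasp point. The pads swing forward as they close: fully open they stand 13 mm farther back than shut.
Start: joints at [-1.226, 0.353, 1.633, -0, 1.155, -0.002], TCP at [0.212, -0.588, 0.231] pointing down, gripper open.
Joint ranges: [-2.63, 2.63], [-0.92, 2.1], [0.06, 2.66], [-1.3, 4.44], [0, 2.69], [-3.02, 3.02]. Speed limits (rad/s): [2.22, 2.22, 2.79, 3.14, 3.14, 3.14].

INTERFACE

Orientations are given as a rotation vector (axis times angle).
In Python, from workcell import readout, get_image, ctrl gives the robot as it stands.
- The arm moves only by the tool step_arm, never from a script. Its argument "deltas" is one flat list of numbers, 5 for each row, row after row: the closure, from 0 (fully open) to 1 (shut), then the shift along the tool's x, y, z normalised to -1 to 1, where 1 is 0.04 m, then the turn about the tool's z normalised to -1 to 1, where 1 is 0.12 rad. A call has 1 to 5 rows; each row shifts and turns the commanded pose from where the row before left it, along the tool's axes as they then stand; what a row does not reach is not made up. A row lasts 1/12 s, in which the tool goes at most 41.7 mm and 7.16 degrees, less where a joint would pass 70% of its speed; a pose out of reach is approached as far as the arm can. A call with a number of a shift or a turn outside -1 to 1 is refused whole. A call with a gripper value outside its range is refused whole. The fingers move at their own pace and stop on an object; "newtons" is the grip in N (left out, the last holds). Time passes only in rows, so rows that do not move let the fingers close. It gives the time, the measured TCP pose, the force and the opening at its end, in the units of the state.
- readout.read_state(): the state, without advancing time (a new reading comes with each control period).
- get_image(name): name is "scene" or "top"; returns a dict with "img" (384x512x3 uint8, blue, green, red), "depth" (384x512 float32, m along the optical axis (not along the pixel's ray), 0 where there is no reading), "fx", "fy", "cx", "cy" (pixels), "world_from_camera" (4x4, takes a point from camera to world coordinates). Camera axes: x right, y down, z forward; pixel columns grow to the right and rows downward; lengths in m; the calibration is good to about 2 mm. A picture is of the moment at which its call begins.
- ctrl.finish_job(): hands the job in, once; it reports no verdict.
The state is a dict: "t": time; "joints": joint angles; "dq": joint speeds; "joint_efforts": joint torques, N m; "eef_pos": TCP position; "tcp_rot": TCP orientation; "force": force on the tool from outside, world axes, zero at the start; "moment": the same for the moment, N m; "width": finger opening in m.
Only numpy, scipy, OpenCV 4.12 (cv2) and the standard library are available. Lean on these libraries where they do the work, as an engineer would, in place of code of your own. Each camera call takes 0.05 s, during which the arm holds its last target. There are 200 camera calls.

TASK

The tip bucket on the welding bench is one piece short of a full load. Set the T-shaped welded test piece into the bucket, so that the bucket trips and dumps it and the block already inside into the scrap pan; then press the bucket's raised tail down until the empty bucket is back upright and stays there, with both pieces left in the pan.

Things in the scene. Friction and masses are not known exactly. Their poses are not given: they have to be found in the camera images.
- tee: T-shaped welded steel test piece, 0.32 kg, web up on the bench: base 60 (x) x 50 (y) x 8 mm; on its middle a web 60 mm long (x), 10 mm thick (y), top at 48 mm. Origin: centre of the underside. Not wanted: the L-shaped angle (wall at the edge of its base) and the short pipe beside it.
- block: plain steel block 30 x 30 x 45 mm high, about 0.3 kg, already standing in the bucket by its +y cheek, near the pivot. Origin: centre of the underside. Alone it does not trip the bucket.
- stand: fixed stand with scrap pan. Origin on the bench straight below the bucket's pivot; z up, x the way the bucket dumps, y along the pivot (180 mm up, between posts at y = -88 and 88 mm, 192 mm high). Open pan: x from 0 to 240, y from -79 to 79 mm, rim 56 mm above the bench.
- bucket_spot (a point): free spot on the sheet-steel bucket's floor; a tee put here with its web along x trips it. Turns with the bucket; x to the dump side, z up when upright (185 mm above the bench, 55 mm ahead of the pivot). From it: cheeks inside at y = -45 and 81, 42 mm high; back wall at x = -84, 47 mm high; no front wall, a lip rising 15 degrees from x = 45 to 78 mm.
- tail (a point): middle of the upper face of the tail, a 50 x 50 mm steel paddle behind the bucket, past the counterweight. Turns with the bucket, axes as the bucket's. From the pivot: 112 mm back and 26 mm down when upright, about 65 mm back and 95 mm up when dumped. The paddle's face slopes 20 degrees down to the rear when upright.
- bucket (a joint): angle of the bucket about its pivot: 0 upright on its stop, growing as it tips towards the pan, 1.2 rad fully dumped. Over-centre: empty, it stays at either end and balances at about 0.55 rad; the tail needs about 2 N of downward push, and past the balance the bucket falls back upright by itself.
There are look-alikes about, which are no part of the job. What is shaped like the tee but green or red is not meant.

How it is judged:
On the way, in this order (a step that is already met when the one before it is completed fails the run):
1. the tee is down in the upright bucket (value of joint bucket below 0.5 rad and x of tee in the frame of stand between -0.02 and 0.12 m and y of tee in the frame of stand between -0.06 and 0.06 m and z of tee in the frame of stand between 0.12 and 0.21 m), for 0.03 s.
2. the bucket has tripped and both pieces lie in the pan (value of joint bucket above 0.9 rad and x of tee in the frame of stand between 0 and 0.24 m and z of each of tee, block in the frame of stand below 0.085 m and x of block in the frame of stand between 0 and 0.24 m), for 0.1 s.
At the end, for the whole second after the job is handed in: The bucket is upright again (within 0.1 rad of its stop) and empty; the tee and the block lie at rest in the scrap pan, within its walls and their origins less than 85 mm above the bench (value of joint bucket below 0.1 rad and linear speed of each of tee, block below 0.03 m/s and x of tee in the frame of stand between 0 and 0.24 m and y of tee in the frame of stand between -0.079 and 0.079 m and z of each of tee, block in the frame of stand below 0.085 m and x of block in the frame of stand between 0 and 0.24 m and y of block in the frame of stand between -0.079 and 0.079 m); the robot touches nothing.
It also fails if it takes over 48 s, if anything falls off the work surface, if the arm or the gripper's body presses on something with over 40 N, if the wrist force passes 120 N, or if a joint passes its speed limit or range.

## Working session

There is one attempt and no reset: what is moved stays moved. The work goes in short steps, Python scripts to look and compute and a tool call to move; the robot and the scene stay as the last step left them, time stands still between calls to the robot, and variables do not carry over. Pictures are saved under pics/ and viewed, on a budget of 10 in all, crops included, one or two more only if the job needs it, and the job is handed in when it is done.

Besides the shell and the picture viewer there is one more tool, called by a JSON object that holds its "method" and its "body", one argument or row to a line. step_arm: Moves the arm, as the interface text tells. Scaled input: -1 to 1 covers 0.04 m each way for a shift and 0.12 rad each way for a turn. Its arguments: {"type":"object","properties":{"deltas":{"type":"array"},"newtons":{"type":"number"}},"required":["deltas"]}

```bash
ls; mkdir -p pics; python3 - <<'E'
from workcell import readout,get_image,ctrl
import cv2,numpy as np
s=readout.read_state();print(s, ctrl.hold_point_z)
for n in("scene","top"):
    d=get_image(n);cv2.imwrite(f"pics/{n}0.png",d["img"]);np.savez(f"{n}0.npz",**d);print(n,d["fx"],d["cx"],d["cy"],np.round(d["world_from_camera"],3).tolist())
a=cv2.imread("pics/scene0.png");b=cv2.imread("pics/top0.png")
E
```

```text
pics
{'t': 0.0, 'joints': array([-1.22642710e+00,  3.53675577e-01,  1.63414600e+00, -6.59515846e-06,
        1.15518361e+00, -2.36864915e-03]), 'dq': array([ 0.00063134,  0.00161149, -0.00095964, -0.00134433, -0.00133976,
       -0.00081719]), 'joint_efforts': array([ 3.51218223e-03, -6.05239320e+01, -3.42066193e+01,  1.99487604e-04,
        9.49419133e-03,  2.25404612e-06]), 'eef_pos': array([ 0.21224941, -0.58734672,  0.23053947]), 'tcp_rot': array([-3.09312689e+00, -5.41694443e-01,  3.86736085e-04]), 'force': array([-0.00771296, -0.22379289, -0.36470604]), 'moment': array([-0.01033993, -0.012135  ,  0.0566508 ]), 'width': 0.08567291315077326} -0.0187
scene 361.2424771120209 253.26428327871645 193.0823674243999 [[0.426, 0.612, -0.667, 1.09], [0.905, -0.272, 0.328, -0.399], [0.02, -0.743, -0.669, 0.716], [0.0, 0.0, 0.0, 1.0]]
top 477.54475402285567 258.23268667262636 190.52484814814804 [[-0.012, -0.998, 0.059, 0.437], [-1.0, 0.014, 0.023, -0.132], [-0.024, -0.059, -0.998, 1.041], [0.0, 0.0, 0.0, 1.0]]
```

View pics/scene0.png

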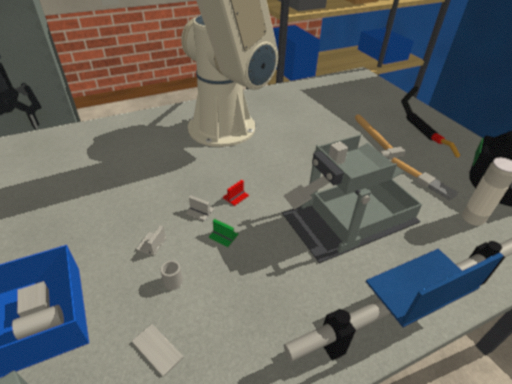

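View pics/top0.png

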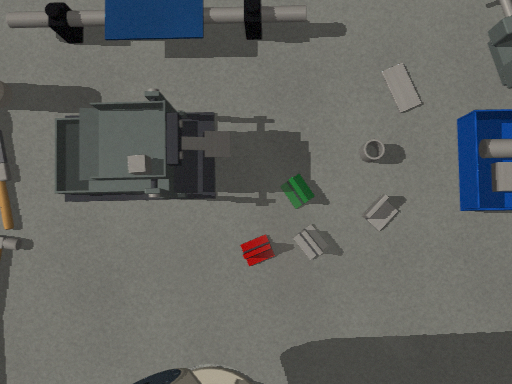

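The scene and top views show two grey candidates. In the top view they are at (310,242) and (382,212); the second stands beside the pipe at (373,150). There are also green (298,191) and red (257,250) look-alikes. I'll enlarge both grey pieces in both views and measure.

```bash
cat > h.py <<'E'
import numpy as np,cv2
def load(n): return dict(np.load(n))
def pts(d):
    z=d["depth"];v,u=np.mgrid[:z.shape[0],:z.shape[1]]
    P=np.stack([(u-d["cx"])/d["fx"]*z,(v-d["cy"])/d["fy"]*z,z],-1)
    T=d["world_from_camera"];return P@T[:3,:3].T+T[:3,3]
def proj(d,p):
    T=np.linalg.inv(d["world_from_camera"]);q=T[:3,:3]@np.array(p)+T[:3,3]
    return q[0]/q[2]*d["fx"]+d["cx"],q[1]/q[2]*d["fy"]+d["cy"]
def blob(W,box,zlo,zhi,valid=None):
    x0,x1,y0,y1=box
    m=(W[...,0]>x0)&(W[...,0]<x1)&(W[...,1]>y0)&(W[...,1]<y1)&(W[...,2]>zlo)&(W[...,2]<zhi)
    return W[m]
def rect(p):
    (c,s,a)=cv2.minAreaRect((p[:,:2]*1000).astype(np.float32));return np.round(c,1),np.round(s,1),round(a,1),len(p)
E
python3 - <<'E'
from h import *
t=load("top0.npz");s=load("scene0.npz");W=pts(t);S=pts(s)
print("bench z",np.median(W[250:300,400:480,2]),np.median(S[200:240,60:120,2]))
for u,v in((310,242),(382,212)):
    c=W[v-5:v+5,u-5:u+5].reshape(-1,3).mean(0);print(c)
    for X in(W,S):
        b=(c[0]-.05,c[0]+.05,c[1]-.05,c[1]+.05)
        for lo,hi in((.004,.018),(.035,.06)):
            p=blob(X,b,lo,hi)
            if len(p)>4: print(lo,rect(p),p[:,:2].mean(0),np.median(p[:,2]),"max",p[:,2].max())
# stand/bucket
for name,X in(("top",W),("scene",S)):
    for lo,hi in((.05,.062),(.178,.19),(.19,.199),(.215,.24)):
        p=blob(X,(.35,.75,-.15,.30),lo,hi)
        if len(p)>10: print(name,lo,rect(p),p.min(0).round(3),p.max(0).round(3))
k=lambda d,u,v,r:cv2.resize(d["img"][v-r:v+r,u-r:u+r],(380,290),interpolation=cv2.INTER_CUBIC)
cv2.imwrite("pics/cand.png",np.vstack([np.hstack([k(t,310,242,25),k(t,382,212,25)]),np.hstack([k(s,200,207,25),k(s,150,242,25)])]))
E
```

```text
bench z 0.0006297962539589808 0.00015364589288807684
[ 0.38862213 -0.21437711  0.03144139]
0.004 (array([ 387.7, -214.4]), array([96.7, 96.3]), 88.8, 555) [ 0.38718057 -0.2174852 ] 0.00853925927745336 max 0.0148661352377637
0.035 (array([ 387.5, -218.3]), array([60. , 10.1]), 37.7, 150) [ 0.38787538 -0.21790386] 0.04819510433022822 max 0.05359689154930125
0.004 (array([ 390.5, -218.5]), array([61.1, 49.6]), 40.0, 203) [ 0.39861915 -0.22365846] 0.00819738921549118 max 0.01777611039508542
0.035 (array([ 390.2, -218.7]), array([61.6, 13.3]), 38.8, 123) [ 0.39168302 -0.21886623] 0.04559087661248462 max 0.04967224345056087
[ 0.44988897 -0.37115103  0.01096514]
0.004 (array([ 450.2, -373.8]), array([93.5, 96.1]), 2.4, 519) [ 0.44411256 -0.37213448] 0.008378646708829818 max 0.017341220121168233
0.035 (array([ 461.1, -353.4]), array([11. , 59.4]), 45.1, 169) [ 0.46162444 -0.35317581] 0.04818883507150917 max 0.052195873583015806
0.004 (array([ 449.4, -368.1]), array([51.6, 62.9]), 45.9, 234) [ 0.45309826 -0.37395036] 0.008198562639240792 max 0.01786160368073253
0.035 (array([ 463.9, -354.2]),
[... 274 characters left out ...]
, 4890) [0.479 0.021 0.178] [0.678 0.21  0.19 ]
top 0.19 (array([578.3, 127.8]), array([196. , 164.5]), 0.4, 951) [0.481 0.045 0.19 ] [0.677 0.21  0.199]
top 0.215 (array([578.2,  99. ]), array([132.8, 159.1]), 0.5, 1751) [0.511 0.019 0.215] [0.645 0.178 0.236]
scene 0.05 (array([592.5, 186.3]), array([233.8, 179.1]), 85.6, 351) [0.495 0.063 0.05 ] [0.674 0.299 0.062]
scene 0.178 (array([592.7, 123.7]), array([187.5, 191.6]), 76.9, 1217) [0.482 0.028 0.178] [0.679 0.213 0.19 ]
scene 0.19 (array([582.5, 118.3]), array([187.3, 185.9]), 88.8, 420) [0.488 0.025 0.19 ] [0.675 0.213 0.199]
scene 0.215 (array([579.2,  99. ]), array([135.9, 159.7]), 0.4, 1100) [0.511 0.019 0.215] [0.647 0.179 0.233]
```

View pics/cand.png

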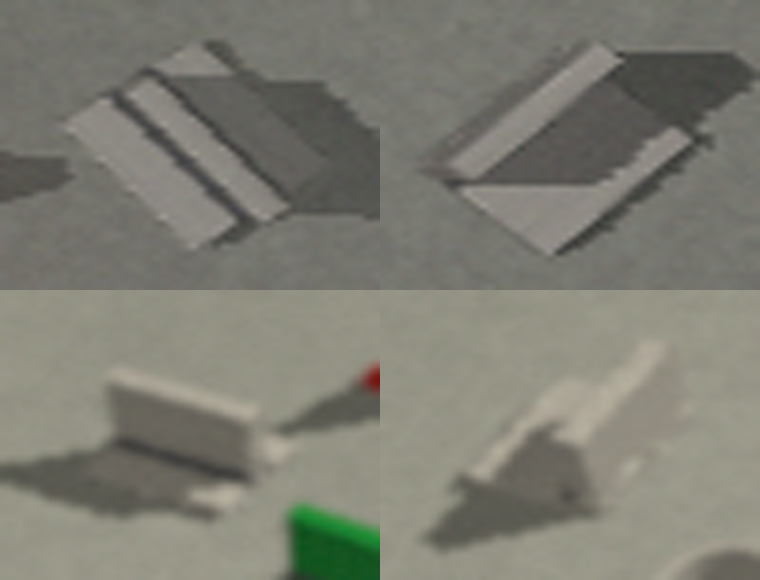

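The crops confirm it. The piece at (310,242) has its web on the middle of the base, so it is the tee. The one at (382,212) has its wall at the edge, next to the pipe, so it is the angle. Both views put the tee at about (0.389, -0.2185), web at about 38°, base top 8 mm and web top 46–48 mm, which matches. Next I'll measure the stand and write a helper to compute moves.

```bash
cat >> h.py <<'E'
from scipy.spatial.transform import Rotation as R
def plan(target,web=None):
    "remaining shift in tool axes (units of 40 mm) and turn units (0.12 rad) to TCP target, with the web at angle 'web' deg (tool x along it, mod 180)"
    from workcell import readout
    s=readout.read_state();M=R.from_rotvec(s["tcp_rot"]).as_matrix()
    d=M.T@(np.array(target)-s["eef_pos"])/.04
    yaw=np.degrees(np.arctan2(M[1,0],M[0,0]));out=[s["t"],s["eef_pos"].round(4),"yaw",yaw.round(2),"units now",d.round(3)]
    if web is not None:
        e=(web-yaw+90)%180-90;c,n=np.cos(np.radians(e)),np.sin(np.radians(e))
        out+=["turn",round(-np.radians(e)/.12,3)]
        Rz=R.from_euler("z",np.radians(e)).as_matrix();out+=["after turn",((Rz@M).T@(np.array(target)-s["eef_pos"])/.04).round(3)]
    print(*out,"F",s["force"].round(1),"w",round(s["width"],4))
E
python3 - <<'E'
from h import *
for n in("top0.npz","scene0.npz"):
    X=pts(load(n));print(n)
    p=blob(X,(.46,.7,0,.12),.187,.199)
    for lo,hi in((.46,.506),(.655,.70)):
        q=p[(p[:,0]>lo)&(p[:,0]<hi)]
        if len(q): print("post",q.mean(0),q.min(0),q.max(0),len(q))
    print("pan rim",rect(blob(X,(.45,.72,.2,.36),.048,.064)))
    p=blob(X,(.53,.63,.0,.05),.222,.24);print("backwall top",p.mean(0),p.min(0),p.max(0))
    p=blob(X,(.565,.635,.05,.11),.17,.20);print("floor",np.median(p,0))
    p=blob(X,(.50,.65,.04,.2),.222,.24);a=p[p[:,0]<.52];b=p[p[:,0]>.635]
    print("cheek dirs",[(len(q),np.polyfit(q[:,1],q[:,0],1)) for q in(a,b)])
    p=blob(X,(.49,.6,.0,.12),.224,.245);p=blob(X,(.519,.57,.04,.12),.222,.245);print("block",rect(p),np.median(p[:,2]))
    p=blob(X,(.52,.64,-.11,-.02),.12,.18);print("tail",rect(p),np.polyfit(p[:,1],p[:,2],1),p.min(0),p.max(0))
plan((.389,-.2185,.15),38)
E
```

```text
top0.npz
post [0.48920249 0.0762472  0.194049  ] [0.48057054 0.06289028 0.18701822] [0.50232758 0.09059923 0.19886445] 124
post [0.66646602 0.07803064 0.19422706] [0.65535418 0.06454865 0.18701644] [0.67780171 0.0920075  0.19885489] 126
pan rim (array([576.9, 260.8]), array([159.2, 116.2]), 1.7, 428)
backwall top [0.57774557 0.03576064 0.23022089] [0.53022297 0.0199986  0.22206363] [0.62966687 0.04866858 0.23623723]
floor [0.59967424 0.08455059 0.18552217]
cheek dirs [(166, array([-0.01679276,  0.51534808])), (204, array([0.00256586, 0.64145168]))]
block (array([544.4,  75.7]), array([70.9, 50.4]), 89.8, 462) 0.23037416669329663
tail (array([579.1, -39.4]), array([50.4, 38.5]), 0.2, 574) [0.37459284 0.16769426] [ 0.55388294 -0.05869445  0.14287081] [ 0.60437458 -0.02020172  0.16271973]
scene0.npz
post [0.48843449 0.06541853 0.19492692] [0.48843449 0.06541853 0.19492692] [0.48843449 0.06541853 0.19492692] 1
post [0.67034937 0.07712115 0.19232833] [0.66214565 0.06448975 0.18716817] [0.67876193 0.09272555 0.1964155 ] 79
pan rim (array([624.6, 288.7]), array([ 85.6, 167.1]), 47.7, 206)
backwall top [0.58421027 0.03567284 0.22861545] [0.5305961  0.02225041 0.2224217 ] [0.62995484 0.04992228 0.23298956]
floor [0.58434098 0.10108156 0.18424514]
cheek dirs [(87, array([-0.01049881,  0.51672711])), (132, array([0.00554313, 0.64340614]))]
block (array([545.,  76.]), array([71.6, 50. ]), 89.4, 184) 0.22887758060649124
tail (array([580.9, -39.2]), array([38.5, 50.9]), 89.3, 313) [0.37209809 0.16593872] [ 0.55543715 -0.05849879  0.14215254] [ 0.60647377 -0.02003966  0.16001327]
0.1 [ 0.2123 -0.5874  0.2307] yaw 19.87 units now [ 7.289 -7.17   2.025] turn -2.637 after turn [ 9.159 -4.545  2.022] F [ 0.5 -0.  -1.1] w 0.0852
```

The measurements agree. The pivot is at (0.5785, 0.0775) with yaw about 90.5°, the floor is at 0.185, and the tail centre is at (0.579, -0.035, 0.154). That puts bucket_spot at about (0.5965, 0.1325, 0.185). Now moving to the tee.

{"method": "step_arm", "body": {
  "deltas": [0,0.7,-0.65,0,-0.9,0,0.75,-0.6,0,-0.9,0,0.8,-0.5,0,-0.84,0,0.85,-0.45,0,0,0,0.85,-0.45,0,0],
  "newtons": 60
}}

```text
t: 0.52
eef_pos: [0.2943, -0.413, 0.2309]
tcp_rot: [-2.97, -1.023, 0.0]
force: [1.1, 0.5, 0.0]
width: 0.0854
```

```bash
python3 -c "
from h import *
plan((.389,-.2185,.10),38)"
```

```text
0.5167 [ 0.2943 -0.413   0.2309] yaw 38.03 units now [ 4.861 -2.371  3.275] turn 0.004 after turn [ 4.859 -2.373  3.275] F [1.1 0.5 0. ] w 0.0854
```

{"method": "step_arm", "body": {
  "deltas": [0,0.85,-0.42,0.1,0,0,0.85,-0.42,0.2,0,0,0.85,-0.42,0.2,0,0,0.85,-0.42,0.2,0,0,0.85,-0.42,0.2,0]
}}

```text
t: 0.93
eef_pos: [0.3765, -0.2422, 0.195]
tcp_rot: [2.97, 1.023, 0.0]
force: [0.3, -0.1, -0.3]
width: 0.0855
```

{"method": "step_arm", "body": {
  "deltas": [0,0.2,0,0.5,0,0,0,0,0.5,0,0,0,0,0,0]
}}

```text
t: 1.18
eef_pos: [0.3811, -0.2369, 0.1524]
tcp_rot: [-2.965, -1.025, 0.005]
force: [-1.0, 0.5, -0.2]
width: 0.0853
```

```bash
python3 - <<'E'
from h import *
from workcell import get_image
plan((.389,-.2185,.011),38)
d=get_image("scene");np.savez("s1.npz",**d);S=pts(d)
d2=get_image("top");np.savez("t1.npz",**d2)
for X in(S,pts(d2)):
    p=blob(X,(.34,.44,-.27,-.17),.04,.052)
    if len(p)>5: print(rect(p),p.mean(0))
i=cv2.resize(d["img"][130:270,110:290],(720,560),interpolation=cv2.INTER_CUBIC);cv2.imwrite("pics/s1.png",i)
E
```

```text
1.1833 [ 0.3811 -0.2369  0.1524] yaw 38.14 units now [ 0.446 -0.223  3.536] turn 0.021 after turn [ 0.446 -0.225  3.536] F [-1.   0.5 -0.2] w 0.0853
(array([ 390.7, -218.6]), array([59.4, 13.2]), 39.2, 97) [ 0.39117833 -0.21890494  0.04590013]
(array([ 401.2, -207.8]), array([25.4,  9.9]), 37.6, 61) [ 0.40153196 -0.20718873  0.04789754]
```

View pics/s1.png

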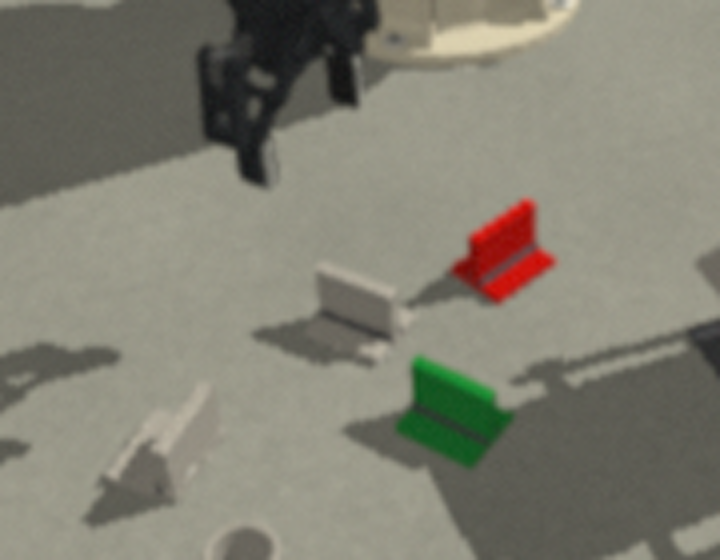

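The view shows the gripper above left of the grey tee at about (355,300), clear of the red (505,250) and green (455,415) pieces. Descending.

{"method": "step_arm", "body": {
  "deltas": [0,0.22,-0.11,0.7,0,0,0.23,-0.11,0.8,0,0,0,0,0.8,0,0,0,0,0.7,0,0,0,0,0.4,0]
}}

```text
t: 1.7
eef_pos: [0.3909, -0.2214, 0.018]
tcp_rot: [-2.97, -1.022, 0.001]
force: [0.4, -0.5, 0.1]
width: 0.0852
```

```bash
python3 -c "
from h import *
plan((.389,-.2185,.014),38)"
```

```text
1.7 [ 0.3909 -0.2214  0.018 ] yaw 37.97 units now [ 0.007 -0.087  0.099] turn -0.005 after turn [ 0.007 -0.087  0.099] F [ 0.4 -0.5  0.1] w 0.0852
```

{"method": "step_arm", "body": {
  "deltas": [0,0,-0.06,0.08,0,0.5,0,0,0,0,1,0,0,0,0,1,0,0,0,0,1,0,0,0,0],
  "newtons": 60
}}

```text
t: 2.12
eef_pos: [0.3909, -0.2198, 0.0175]
tcp_rot: [2.968, 1.022, 0.003]
force: [0.6, -0.3, -0.0]
width: 0.0389
```

{"method": "step_arm", "body": {
  "deltas": [1,0,0,0,0,1,0,0,0,0,1,0,0,0,0]
}}

```text
t: 2.37
eef_pos: [0.3901, -0.2193, 0.0168]
tcp_rot: [2.97, 1.023, 0.001]
force: [-1.5, 0.4, 11.2]
width: 0.0091
```

{"method": "step_arm", "body": {
  "deltas": [1,0,0,-0.3,0,1,0,0,-0.8,0,1,0,0,-1,0,1,0,0,-1,0,1,0,0,-1,0]
}}

```text
t: 2.78
eef_pos: [0.389, -0.2186, 0.1817]
tcp_rot: [-2.969, -1.023, 0.001]
force: [2.2, 0.0, -3.3]
width: 0.0089
```

```bash
python3 -c "
from h import *
plan((.5965,.1325,.33),90.5)
from workcell import get_image
d=get_image('scene');np.savez('s2.npz',**d);cv2.imwrite('pics/s2.png',cv2.resize(d['img'][110:240,130:290],(640,520),interpolation=cv2.INTER_CUBIC))
p=blob(pts(d),(.33,.45,-.28,-.16),.02,.3);print(p.min(0),len(p))"
```

```text
2.7833 [ 0.389  -0.2186  0.1817] yaw 38.02 units now [ 9.491 -3.725 -3.708] turn -7.633 after turn [ 8.731  5.259 -3.717] F [ 2.2  0.  -3.3] w 0.0089
[ 0.35855951 -0.27530327  0.16460996] 1387
```

View pics/s2.png

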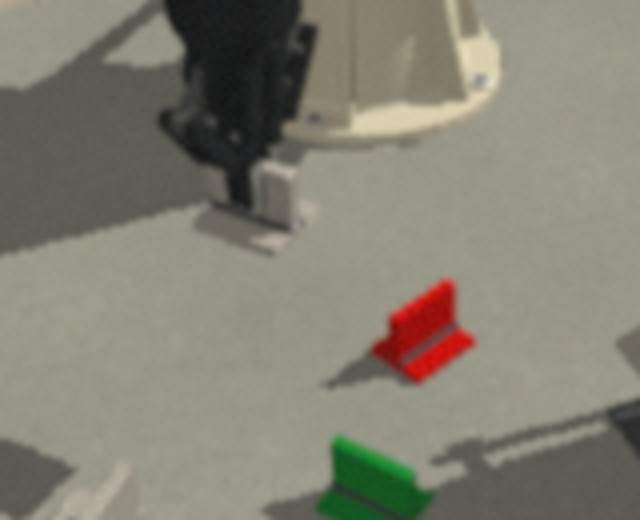

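The tee is held level, with its underside about 17 mm below the TCP. Carrying it above the bucket.

{"method": "step_arm", "body": {
  "deltas": [1,0.79,-0.31,-0.5,-0.85,1,0.82,-0.23,-0.5,-0.85,1,0.84,-0.14,-0.5,-0.85,1,0.85,-0.06,-0.5,-0.85,1,0.85,0.03,-0.5,-0.85]
}}

```text
t: 3.25
eef_pos: [0.4765, -0.0711, 0.2808]
tcp_rot: [-2.612, -1.746, 0.0]
force: [1.5, -0.6, -4.6]
width: 0.0092
```

{"method": "step_arm", "body": {
  "deltas": [1,0.84,0.12,-0.4,-0.85,1,0.83,0.2,-0.1,-0.85,1,0.8,0.28,0,-0.85,1,0.77,0.36,0,-0.85,1,0,0,0,0]
}}

```text
t: 3.67
eef_pos: [0.5478, 0.0492, 0.2996]
tcp_rot: [-2.199, -2.243, -0.004]
force: [-0.1, -0.5, -2.7]
width: 0.0091
```

```bash
python3 -c "
from h import *
plan((.5965,.1325,.30),90.5)"
```

```text
3.6667 [0.5478 0.0492 0.2996] yaw 91.14 units now [ 2.057e+00  1.259e+00 -2.000e-03] turn 0.093 after turn [ 2.071e+00  1.236e+00 -2.000e-03] F [-0.1 -0.5 -2.7] w 0.0091
```

{"method": "step_arm", "body": {
  "deltas": [1,0.7,0.42,0,0.09,1,0.7,0.42,0,0,1,0.66,0.4,0,0,1,0,0,0,0,1,0,0,0,0]
}}

```text
t: 4.08
eef_pos: [0.5947, 0.1283, 0.2989]
tcp_rot: [-2.219, -2.223, 0.002]
force: [-0.1, -0.2, -2.3]
width: 0.0092
```

```bash
python3 -c "
from h import *
from workcell import get_image
plan((.5965,.1325,.212),90.5)
d=get_image('scene');np.savez('s3.npz',**d);cv2.imwrite('pics/s3.png',cv2.resize(d['img'][70:260,270:440],(600,600),interpolation=cv2.INTER_CUBIC))
p=blob(pts(d),(.5,.66,.05,.2),.27,.3);print(p.min(0),p.max(0),rect(p[p[:,2]<.3]))"
```

```text
4.0833 [0.5947 0.1283 0.2989] yaw 90.12 units now [0.105 0.048 2.172] turn -0.055 after turn [0.104 0.049 2.172] F [-0.1 -0.2 -2.3] w 0.0092
[0.57053222 0.09517455 0.28041353] [0.62325869 0.15782844 0.29973212] (array([596.9, 126.5]), array([62.7, 52.4]), 89.6, 351)
```

View pics/s3.png

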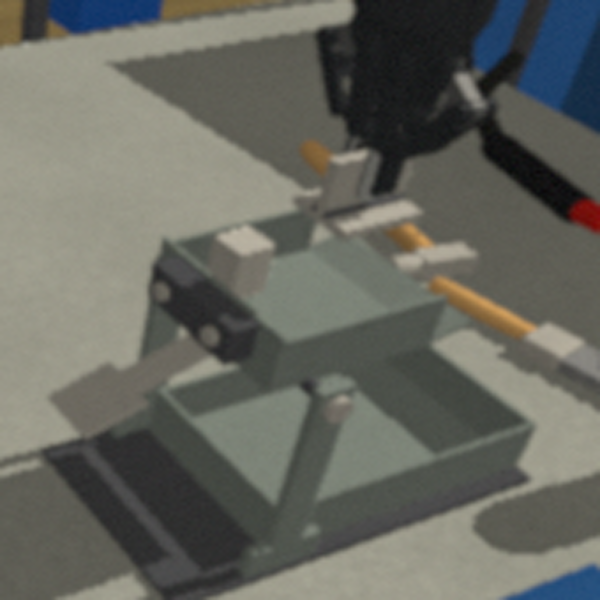

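The tee hangs level above the bucket, with its centre at (0.597, 0.1265) and underside about 0.281. The block at (242,255) is well clear. Lowering now.

{"method": "step_arm", "body": {
  "deltas": [1,0.1,0,0.7,0,1,0.03,0,0.7,0,1,0,0,0.5,0,1,0,0,0.3,0,1,0,0,0.1,0]
}}

```text
t: 4.55
eef_pos: [0.5931, 0.1312, 0.2059]
tcp_rot: [-2.221, -2.219, 0.005]
force: [-0.7, 0.1, -3.1]
width: 0.0092
```

```bash
python3 -c "
from h import *
plan((.5965,.1325,.203),90.5)"
```

```text
4.55 [0.5931 0.1312 0.2059] yaw 89.95 units now [0.033 0.085 0.072] turn -0.08 after turn [0.032 0.086 0.072] F [-0.7  0.1 -3.1] w 0.0092
```

{"method": "step_arm", "body": {
  "deltas": [1,0,0,0.07,0,0.65,0,0,0,0,0.6,0,0,-0.1,0,0.6,0,0,-1,0,0.6,0,0,-1,0]
}}

```text
t: 4.97
eef_pos: [0.5941, 0.1321, 0.2903]
tcp_rot: [-2.221, -2.221, 0.003]
force: [0.9, 0.3, -0.1]
width: 0.0344
```

{"method": "step_arm", "body": {
  "deltas": [0.6,0,0,-1,0,0.6,0,0,-1,0,0.6,0,0,0,0,0.6,0,0,0,0,0.6,0,0,0,0]
}}

```text
t: 5.38
eef_pos: [0.5949, 0.1323, 0.3705]
tcp_rot: [2.221, 2.221, 0.003]
force: [-0.1, 0.2, -0.4]
width: 0.0341
```

```bash
python3 -c "
from h import *
from workcell import get_image
plan((.579,-.01,.36))
d=get_image('scene');np.savez('s4.npz',**d);cv2.imwrite('pics/s4.png',cv2.resize(d['img'][50:260,270:440],(600,600),interpolation=cv2.INTER_CUBIC))"
```

```text
5.3833 [0.5949 0.1323 0.3705] yaw 90.0 units now [-3.559 -0.397  0.26 ] F [-0.1  0.2 -0.4] w 0.0341
```

View pics/s4.png

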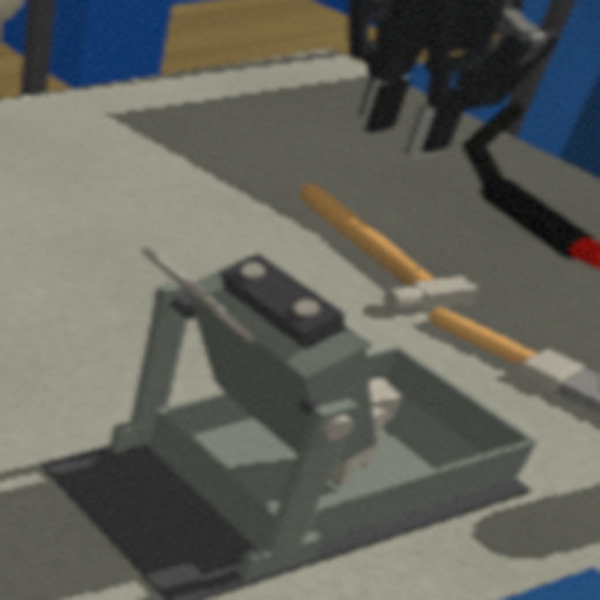

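The bucket has tripped, and the grey pieces are in the pan around (375,400), with the paddle raised at (195,290). I'll shut the fingers and move in front of the raised tail while the parts settle, then check both pieces.

{"method": "step_arm", "body": {
  "deltas": [1,-0.6,-0.1,0,0,1,-0.6,-0.1,0,0,1,-0.6,-0.1,0,0,1,-0.4,-0.1,0.2,0,1,0,0,0.2,0]
}}

```text
t: 5.85
eef_pos: [0.5778, 0.0417, 0.3521]
tcp_rot: [-2.223, -2.219, 0.003]
force: [-0.5, 0.5, 0.1]
width: 0.0002
```

```bash
python3 -c "
from h import *
from workcell import get_image
plan((.579,.045,.31))
for n in('scene','top'):
    d=get_image(n);np.savez(n+'5.npz',**d);X=pts(d)
    p=blob(X,(.50,.66,.09,.315),.02,.12);print(n,len(p))
    if n=='scene': a=cv2.resize(d['img'][110:260,280:430],(400,400),interpolation=cv2.INTER_CUBIC)
    else: b=cv2.resize(d['img'][80:220,40:180],(400,400),interpolation=cv2.INTER_CUBIC)
    p=blob(X,(.5,.66,-.05,.04),.24,.31);print('tail',rect(p),p.min(0),p.max(0),np.polyfit(p[:,1],p[:,2],1))
cv2.imwrite('pics/s5.png',np.hstack([a,b]))"
```

```text
5.85 [0.5778 0.0417 0.3521] yaw 89.89 units now [0.083 0.032 1.053] F [-0.5  0.5  0.1] w 0.0002
scene 1507
tail (array([588.,   5.]), array([57.3, 37.5]), 49.9, 92) [ 0.5552244  -0.0071951   0.24018526] [0.6063037  0.03892036 0.29491645] [-1.12428985  0.2865226 ]
top 630
tail (array([578.4,  16.4]), array([49.6, 47.2]), 0.6, 630) [ 0.5536592  -0.00740191  0.24464024] [0.60332388 0.03996873 0.29749986] [-1.09629673  0.28993425]
```

View pics/s5.png

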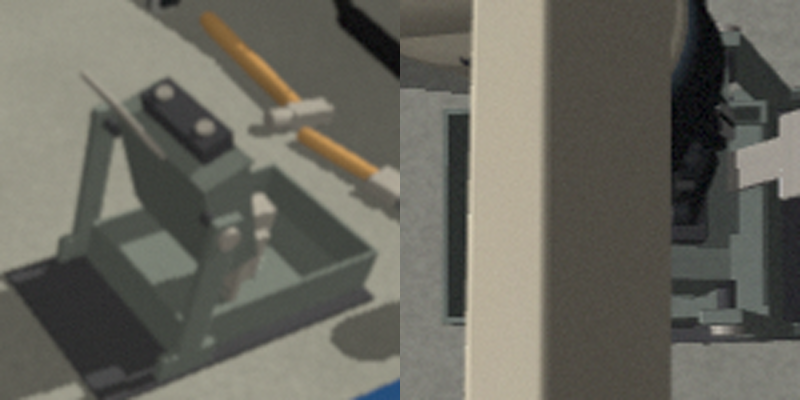

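```bash
python3 -c "
from h import *
d=load('scene5.npz');X=pts(d);i=d['img'].astype(int)
m=np.zeros(i.shape[:2],bool);m[175:228,360:390]=1
# warm/neutral light pieces vs greenish pan: r - b
for v in range(180,226,4):
  print(v,[(u,*i[v,u],*(X[v,u]*1000).round().astype(int)) for u in range(364,386,5)])"
```

```text
180 [(364, np.int64(73), np.int64(82), np.int64(77), np.int64(644), np.int64(92), np.int64(207)), (369, np.int64(73), np.int64(81), np.int64(77), np.int64(646), np.int64(105), np.int64(205)), (374, np.int64(75), np.int64(81), np.int64(78), np.int64(645), np.int64(122), np.int64(198)), (379, np.int64(68), np.int64(76), np.int64(71), np.int64(500), np.int64(313), np.int64(22)), (384, np.int64(66), np.int64(70), np.int64(67), np.int64(517), np.int64(313), np.int64(35))]
184 [(364, np.int64(76), np.int64(82), np.int64(79), np.int64(645), np.int64(95), np.int64(196)), (369, np.int64(75), np.int64(81), np.int64(77), np.int64(646), np.int64(109), np.int64(192)), (374, np.int64(112), np.int64(123), np.int64(125), np.int64(644), np.int64(127), np.int64(184)), (379, np.int64(138), np.int64(152), np.int64(157), np.int64(528), np.int64(285), np.int64(38)), (384, np.int64(64), np.int64(71), np.int64(67), np.int64(521), np.int64(315), np.int64(22))]
188 [(364, np.int64(75), np.int64(82), np.int64(80), np.int64(644), np.int64(100), np.int64(181)), (369, np.int64(77), np.int64(83), np.int64(78), np.
[... 3920 characters left out ...]
(618), np.int64(202), np.int64(8)), (379, np.int64(105), np.int64(116), np.int64(110), np.int64(657), np.int64(171), np.int64(58)), (384, np.int64(76), np.int64(82), np.int64(79), np.int64(658), np.int64(189), np.int64(52))]
224 [(364, np.int64(113), np.int64(123), np.int64(117), np.int64(621), np.int64(165), np.int64(11)), (369, np.int64(102), np.int64(113), np.int64(107), np.int64(656), np.int64(141), np.int64(56)), (374, np.int64(78), np.int64(84), np.int64(80), np.int64(658), np.int64(157), np.int64(51)), (379, np.int64(75), np.int64(81), np.int64(77), np.int64(657), np.int64(176), np.int64(42)), (384, np.int64(75), np.int64(83), np.int64(78), np.int64(657), np.int64(196), np.int64(33))]
```

Both pieces are in the pan. The block lies on its side near (0.54, 0.27), with its top at about 39 mm. The tee lies on its side near (0.61, 0.19), with its highest point at about 64 mm. The tail is at (0.578, 0.0125, 0.276), which matches the text. I'll come down in front of the paddle.

{"method": "step_arm", "body": {
  "deltas": [1,0,0,0.7,0,1,0,0,0.6,0,1,0,0,0.2,0,1,-0.2,0,0.15,0,1,-0.15,0,0.1,0]
}}

```text
t: 6.37
eef_pos: [0.5789, 0.0305, 0.2829]
tcp_rot: [-2.22, -2.223, 0.001]
force: [0.3, -0.5, -0.0]
width: -0.0004
```

```bash
python3 -c "
from h import *
plan((.579,.0237,.275))"
```

```text
6.3667 [0.5789 0.0305 0.2829] yaw 90.08 units now [-0.169  0.003  0.199] F [ 0.3 -0.5 -0. ] w -0.0004
```

{"method": "step_arm", "body": {
  "deltas": [1,-0.17,0,0.2,0,1,-0.22,0,0.18,0,1,-0.22,0,0.19,0,1,-0.18,0,0.22,0,1,-0.18,0,0.23,0]
}}

```text
t: 6.78
eef_pos: [0.579, -0.0096, 0.2421]
tcp_rot: [2.222, 2.22, 0.001]
force: [0.6, 1.3, 1.0]
width: 0.0
```

```bash
python3 -c "
from h import *
plan((.579,-.0082,.2423))
plan((.579,-.0186,.2218))
from workcell import get_image
d=get_image('scene');np.savez('s6.npz',**d);X=pts(d)
p=blob(X,(.5,.66,-.08,.04),.13,.31);p=p[(p[:,0]<.572)|(p[:,0]>.592)];print('tail',p.mean(0),p.min(0),p.max(0),np.polyfit(p[:,1],p[:,2],1))"
```

```text
6.7833 [ 0.579  -0.0096  0.2421] yaw 89.97 units now [ 0.034 -0.    -0.006] F [0.6 1.3 1. ] w 0.0
6.7833 [ 0.579  -0.0096  0.2421] yaw 89.97 units now [-0.226 -0.001  0.507] F [0.6 1.3 1. ] w 0.0
tail [ 0.58799047 -0.01855262  0.27348096] [ 0.53480203 -0.04507901  0.20957804] [0.627721   0.03925045 0.30995358] [-0.31064941  0.2677176 ]
```

Contact force is about 1.6 N and the tail is following. Continuing along the arc.

{"method": "step_arm", "body": {
  "deltas": [1,-0.13,0,0.25,0,1,-0.12,0,0.26,0,1,-0.09,0,0.28,0,1,-0.06,0,0.28,0,1,0,0,0.2,0]
}}

```text
t: 7.25
eef_pos: [0.5781, -0.0248, 0.1898]
tcp_rot: [-2.221, -2.22, 0.002]
force: [-0.3, 1.3, -0.1]
width: -0.0002
```

{"method": "step_arm", "body": {
  "deltas": [1,0,0,0.1,0,1,0,0,0,0,1,0,0,0,0,1,0,0,0,0,1,0,0,0,0]
}}

```text
t: 7.67
eef_pos: [0.5792, -0.0243, 0.1883]
tcp_rot: [2.221, 2.221, 0.001]
force: [0.3, -0.8, 0.2]
width: 0.0003
```

```bash
python3 -c "
from h import *
from workcell import get_image
plan((.579,-.025,.30))
d=get_image('scene');np.savez('s7.npz',**d);X=pts(d)
p=blob(X,(.565,.635,.09,.12),.15,.25);print('floor',np.median(p,0))
p=blob(X,(.55,.61,-.065,-.015),.13,.175);print('tail',len(p),p.mean(0),np.polyfit(p[:,1],p[:,2],1))"
```

```text
7.6667 [ 0.5792 -0.0243  0.1883] yaw 90.01 units now [-0.018 -0.003 -2.792] F [ 0.3 -0.8  0.2] w 0.0003
floor [0.58498306 0.10689137 0.18411778]
tail 357 [ 0.58271268 -0.03707064  0.15216184] [0.36480991 0.16568557]
```

The bucket is upright again: floor 0.184, tail slope 0.365 (20°). Retracting, then a final look.

{"method": "step_arm", "body": {
  "deltas": [1,0,0,-1,0,1,0,0,-1,0,1,0,0,-1,0,1,-0.9,-0.2,0,0.5,1,-0.9,-0.2,0,0.5]
}}

```text
t: 8.13
eef_pos: [0.5626, -0.0957, 0.3114]
tcp_rot: [2.346, 2.082, 0.007]
force: [0.2, -1.2, 0.1]
width: 0.0001
```

{"method": "step_arm", "body": {
  "deltas": [1,-0.9,-0.2,0,0.5,1,-0.9,-0.2,0,0.5,1,-0.9,-0.2,0,0.5,1,-0.9,-0.2,0,0.5,1,-0.9,-0.2,0,0.5]
}}

```text
t: 8.55
eef_pos: [0.4786, -0.2622, 0.3082]
tcp_rot: [2.637, 1.705, 0.001]
force: [-0.5, -0.7, 0.1]
width: 0.0002
```

{"method": "step_arm", "body": {
  "deltas": [1,0,0,0,0,1,0,0,0,0,1,0,0,0,0,1,0,0,0,0,1,0,0,0,0]
}}

```text
t: 8.97
eef_pos: [0.4799, -0.2597, 0.3078]
tcp_rot: [2.634, 1.712, 0.0]
force: [-0.5, 0.2, -0.1]
width: -0.0
```

```bash
python3 -c "
from h import *
from workcell import get_image
plan((0,0,0))
for n in('scene','top'):
    d=get_image(n);X=pts(d)
    p=blob(X,(.53,.635,.06,.165),.15,.26);print(n,'floor',np.median(p,0),p[:,2].max())
    p=blob(X,(.55,.61,-.065,-.015),.13,.175);print('tail',len(p),np.polyfit(p[:,1],p[:,2],1))
    p=blob(X,(.507,.648,.22,.31),.02,.1);print('piece in pan',len(p),p.min(0),p.max(0))
    if n=='scene': a=cv2.resize(d['img'][110:260,280:430],(400,400),interpolation=cv2.INTER_CUBIC)
    else: b=cv2.resize(d['img'][80:220,40:180],(400,400),interpolation=cv2.INTER_CUBIC)
cv2.imwrite('pics/s8.png',np.hstack([a,b]))"
```

```text
8.9667 [ 0.4799 -0.2597  0.3078] yaw 66.04 units now [  1.059 -13.602   7.691] F [-0.5  0.2 -0.1] w -0.0
scene floor [0.56921366 0.12919638 0.1841054 ] 0.18746873394464136
tail 356 [0.37700398 0.16613545]
piece in pan 139 [0.51681815 0.22026783 0.02019393] [0.59993889 0.28667175 0.05284033]
top floor [0.58220587 0.11242864 0.18539567] 0.1913495986033361
tail 646 [0.37195209 0.16736907]
piece in pan 158 [0.51432237 0.23971009 0.02195267] [0.54796523 0.28619323 0.04445805]
```

View pics/s8.png

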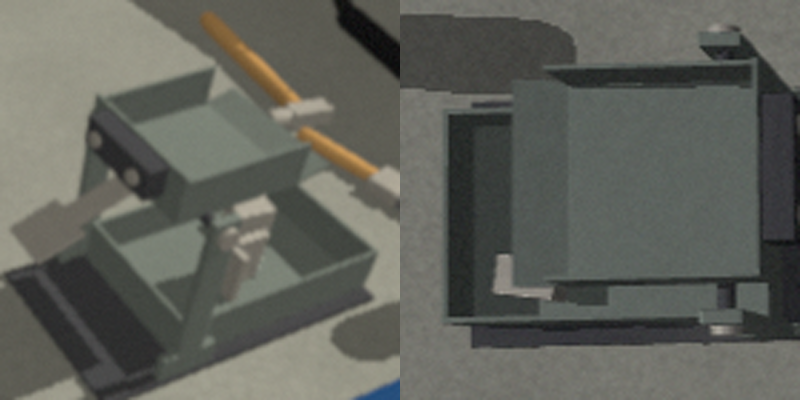

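The bucket is upright and empty, with its floor bare in both views. The block at (515,275) in the right half and the tee at (240,265) in the left half lie within the pan walls. Handing in.

```bash
python3 -c "
from workcell import ctrl;print(ctrl.finish_job())"
```

```text
the job is handed in; nothing more can be done
None
```

The job is done and handed in at about 9 s of robot time, well under the 48 s limit. `ctrl.finish_job()` gives no verdict, so the result rests on my own checks.

I gripped the grey tee by its web and set it at `bucket_spot` with the web along the dump direction. The bucket tripped and dumped both pieces. I then pushed the raised tail down past the balance with shut fingers (about 1.6 N measured), and the bucket fell back upright.

Last checks:
- **Bucket:** upright and empty in both views. The floor is at 0.184–0.185 m and the tail slopes about 20°, both as before.
- **Pieces:** the tee and the block lie on their sides within the pan walls. Their highest points, about 64 mm and 44 mm, are under 85 mm.
- **Arm:** clear of everything, with near-zero wrist force.

The tee was only partly seen. After the dump the arm hid the pan in the top view, and at the end the bucket covered the tee there. Its position therefore comes from the scene camera alone, and its height and place were measured before the tail push. No check failed or disagreed. The one odd reading was 11 N upward at the wrist as the fingers closed on the tee; it was gone after lifting.

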